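# Make up two hardware orders at the stockroom counter

### The job

Make up the two orders in the blue trays. The tray with two pockets gets the spanner, lying flat in its long pocket, and the large hex nut, lying flat in its short pocket; the tray with three pockets gets the pipe coupling, standing on end in the middle pocket, with the small hex nut and the small hose clamp lying flat in the two end pockets, one in each, either way round. Leave the large hose clamp, the carton and the pipe-bin of bolts where they are.

Things in the scene. Friction and masses are not known exactly. Their poses are not given: they have to be found in the camera images.
- tray_two: two-pocket tray: low open tray of blue-painted sheet, 262 mm long (its x) by 110 mm wide (its y), fixed to the counter; origin under its centre, x along its length. Floor 4 mm thick, all walls 4 mm thick, their tops 18 mm above the counter. One cross wall at x = +42.5 mm: the long pocket runs from x = -127 to +40.5 mm, the short pocket from +44.5 to +127 mm; both are 102 mm wide inside.
- tray_three: three-pocket tray: low open tray of blue-painted sheet, 262 mm long (its x) by 110 mm wide (its y), fixed to the counter; origin under its centre, x along its length. Floor 4 mm thick, all walls 4 mm thick, their tops 18 mm above the counter. Two cross walls at x = -43 and +43 mm: three equal pockets, 82 mm by 102 mm inside, centred at x = -86, 0 and +86 mm.
- large_nut: large plain steel hex nut lying flat, 46 mm across flats (53 mm across corners), 24 mm high, 30 mm bore, about 0.2 kg; origin at the centre of its underside, z up; one pair of flats faces along its +y and -y, the others at 60 degrees to that.
- small_nut: small plain steel hex nut lying flat, 30 mm across flats (35 mm across corners), 16 mm high, 19 mm bore, about 60 g; origin at the centre of its underside, z up; one pair of flats faces along its +y and -y, the others at 60 degrees to that.
- coupling: cream plastic pipe coupling, a plain tube open at both ends, standing on end, 50 mm outside diameter, 42 mm inside, 50 mm tall, about 60 g; origin at the centre of its underside, z up the tube.
- small_clamp: small worm-drive hose clamp, a rigid band of bright steel lying flat, 14 mm high, band 40 mm outside diameter and 3 mm thick; origin at the centre of the band's underside, z up, x towards the screw housing, which reaches to 31 mm from the centre (16 mm wide; the screw lies along y there, 26 mm from the centre, 32 mm long). About 35 g.
- large_clamp: large worm-drive hose clamp, a rigid band of bright steel lying flat, 14 mm high, band 64 mm outside diameter and 3 mm thick; origin at the centre of the band's underside, z up, x towards the screw housing, which reaches to 43 mm from the centre (16 mm wide; the screw lies along y there, 38 mm from the centre, 32 mm long). Not wanted in any order: leave it alone.
- spanner: steel combination spanner lying flat, 141 mm long, along its x: open jaw at +x (32 mm wide, 10 mm high, to x = +70 mm), ring end at -x (28 mm across, 10 mm high, to x = -71 mm), straight shank between x = -45 and +45 mm, 14 mm wide (y) and 8 mm high; about 0.12 kg; origin at the underside of the shank's middle, near its centre of mass, z up.
- pipe_bin: bystander: a cream plastic pipe section standing on end as a bin of bolts, 90 mm outside diameter, 97 mm tall with its bolts, loose; origin at the centre of its underside.
- carton: bystander: a closed pale carton, 60 mm (x) by 110 mm (y) by 71 mm high, loose; origin at the centre of its underside.

How it is judged (in metres and radians):
At the end, for the whole second after the job is handed in: All five wanted pieces are in their own pockets as asked, origin inside the pocket, within 4 mm of the tray floor, within 7 degrees of level, still (under 0.02 m/s); the large clamp, carton and pipe bin are within 20 mm of where they began (x of spanner in the frame of tray_two between -0.127 and 0.0405 m and y of spanner in the frame of tray_two between -0.045 and 0.045 m and z of spanner in the frame of tray_two between 0 and 0.008 m and angle between each of spanner, large_nut, coupling's own z axis and vertical below 0.12 rad and x of large_nut in the frame of tray_two between 0.0445 and 0.127 m and y of large_nut in the frame of tray_two between -0.045 and 0.045 m and z of large_nut in the frame of tray_two between 0 and 0.008 m and x of coupling in the frame of tray_three between -0.041 and 0.041 m and y of coupling in the frame of tray_three between -0.045 and 0.045 m and z of coupling in the frame of tray_three between 0 and 0.008 m and (((x of small_nut in the frame of tray_three between -0.127 and -0.045 m and y of small_nut in the frame of tray_three between -0.045 and 0.045 m and z of small_nut in the frame of tray_three between 0 and 0.008 m and angle between small_nut's own z axis and vertical below 0.12 rad) and (x of small_clamp in the frame of tray_three between 0.045 and 0.127 m and y of small_clamp in the frame of tray_three between -0.045 and 0.045 m and z of small_clamp in the frame of tray_three between 0 and 0.008 m and angle between small_clamp's own z axis and vertical below 0.12 rad)) or ((x of small_nut in the frame of tray_three between 0.045 and 0.127 m and y of small_nut in the frame of tray_three between -0.045 and 0.045 m and z of small_nut in the frame of tray_three between 0 and 0.008 m and angle between small_nut's own z axis and vertical below 0.12 rad) and (x of small_clamp in the frame of tray_three between -0.127 and -0.045 m and y of small_clamp in the frame of tray_three between -0.045 and 0.045 m and z of small_clamp in the frame of tray_three between 0 and 0.008 m and angle between small_clamp's own z axis and vertical below 0.12 rad))) and linear speed of each of spanner, large_nut, coupling, small_nut, small_clamp below 0.02 m/s and distance of each of large_clamp, carton, pipe_bin from where it was at the start of the episode below 0.02 m); the robot touches nothing.
It fails at once if the large hose clamp is disturbed (moved more than 20 mm) (distance of large_clamp from where it was at the start of the episode above 0.02 m).
It fails at once if the carton is disturbed (moved more than 20 mm) (distance of carton from where it was at the start of the episode above 0.02 m).
It fails at once if the pipe bin is disturbed (moved more than 20 mm) (distance of pipe_bin from where it was at the start of the episode above 0.02 m).
It also fails if it takes over 112 s, if anything falls off the work surface, if the arm or the gripper's body presses on something with over 40 N, if the wrist force passes 120 N, or if a joint passes its speed limit or range.

### The arm

A 6-joint arm with a two-finger parallel gripper is mounted at the origin on the work surface. World frame = base frame: x ahead of the robot, y to its left, z up, the work surface at z = 0. Lengths are in m, angles in degrees, forces in N, time in s.
With the tool pointing down it reaches from about 0.35 to 0.925 m from the base axis. Payload 6.4 kg.
Tool frame: the origin (TCP) lies at the very end of the fingers, on their centre line; the grasp point (between the pads) lies 19 mm behind it; z points along the fingers, y is the line along which they close (so a half turn about z gives the same grasp; the last joint's range is limited). The gripper opens to 94 mm and grips with 3 to 60 N. Pads are 16 mm wide; open, the fingers measure 119 mm over their backs; the gripper's body (75 mm by 177 mm) begins 78 mm behind the grasp point.
Start: joints at [54.024, 14.043, 89.255, -0, 76.702, -9.975], TCP at [0.285, 0.584, 0.205] pointing down, gripper open.
Joint ranges: [-179.41, 179.41], [-58.25, 129.5], [7.25, 145.43], [-54.29, 234.29], [11.92, 165.04], [-157.13, 157.13]. Speed limits (degrees/s): [147.25, 147.25, 180, 180, 180, 180].

### API

Orientations are given as a 3x3 rotation matrix whose columns are the frame's x, y, z axes.
In Python, from plant import robot gives the robot as it stands. The module is installed in compiled form; this text tells all that it offers.
- The arm moves only by the tool step_arm, never from a script. Its arguments are lists of equal length, an entry for each row: "linear": the shift along the tool's x, y, z scaled (see below), a list of three; "spin": the turn about the tool's z scaled (see below). A call has 1 to 5 rows; each row is the pose to reach, as a shift and turn from the pose commanded when the call began, along the tool's axes at that moment; what a row does not reach only later rows make up. The controller multiplies each number of a shift by 0.1 m and each number of a turn by 90 degrees. A row lasts 1/12 s, in which the tool goes at most 41.7 mm and 7.16 degrees, less where a joint would pass 70% of its speed; a pose out of reach is approached as far as the arm can. A call with a number of a shift or a turn outside -1 to 1 is refused whole. A call with a gripper value outside its range is refused whole. "gripper" is the closure, from 0 (fully open) to 1 (shut), set as the call begins (left out, the last holds). The fingers move at their own pace and stop on an object; "grip_force" is the grip in N (left out, the last holds). Time passes only in rows, so rows that repeat a pose let the fingers close. It gives the time, the measured TCP pose, the force, the opening and the grip force at its end, in the units of the state.
- robot.read_state(): the state, without advancing time (a new reading comes with each control period).
- robot.read_camera(name): name is "scene" or "top"; returns the picture (400x640x3 uint8, red, green, blue); there is no depth.
- robot.camera_params(name): a dict with "vfov" (degrees; the focal length in pixels is half the picture's height over the tangent of half this angle, whatever the lens; pixels are square), "cx", "cy" (the principal point, pixels), "extrinsics" (4x4, takes a point from world to camera coordinates). Camera axes: x right, y up, looking along -z (the intrinsics and any distortion apply to the point x, -y, -z); pixel columns grow to the right and rows downward; lengths in m; the calibration is good to about 2 mm. A picture is of the moment at which its call begins. camera_params takes no time and is no camera call.
- robot.finish_job(): hands the job in; it is judged then, once.
Trained networks look in the newest picture that a camera, given by its name, has taken for a name from the list of things; names that differ only in an ending like _2 or _b are one class to them, and where a whole thing is asked for, a point or a joint stands for the part that bears it (a point fixed in the world has none). Each returns a list of dicts, best first, with "conf" (0 to 1); they miss things now and then, are a little off and sometimes report something else, mostly with a low value. They report only what shows in the picture. A call takes as long as a camera call.
- robot.search_frame(query, camera): "at" ([x, y, z] in m, in world coordinates, good to about 4 mm: the middle of the surface that is visible of it).
- robot.pinpoint(query, camera): "at" ([x, y, z] in m, in world coordinates, good to about 4 mm: a listed point, or the origin of a listed thing).
The state is a dict: "t": time; "q": joint angles; "joint_velocities": joint speeds; "joint_efforts": joint torques, N m; "eef_pos": TCP position; "orientation": TCP orientation; "ft_force": force on the tool from outside, world axes, zero at the start; "ft_torque": the same for the moment, N m; "width": opening from 0.0 (shut) to 1.0 (fully open); "finger_force": force on a finger pad.
Only numpy, scipy, OpenCV 4.12 (cv2) and the standard library are available. Lean on these libraries where they do the work, as an engineer would, in place of code of your own. Each camera call takes 0.05 s, during which the arm holds its last target. There are 200 camera calls.

## Working session

There is one attempt and no reset: what is moved stays moved. The work goes in short steps, Python scripts to look and compute and a tool call to move; the robot and the scene stay as the last step left them, time stands still between calls to the robot, and variables do not carry over. Pictures are saved under pics/ and viewed, at most 14 in all, crops included, and the job is handed in when it is done.

Besides the shell and the picture viewer there is one more tool, called by a JSON object that holds its "fn" and its "kwargs". step_arm: Moves the arm, as the interface text tells. Shifts and turns lie within -1 to 1; 1 stands for 0.1 m of shift or 90 degrees of turn. Its arguments: {"type":"object","properties":{"linear":{"type":"array","items":{"type":"array","items":{"type":"number","minimum":-1,"maximum":1}}},"spin":{"type":"array","items":{"type":"number","minimum":-1,"maximum":1}},"gripper":{"type":"number"},"grip_force":{"type":"number"}},"required":["linear","spin"]}

```bash
mkdir -p pics; cat > h.py <<'E'
from plant import robot
import numpy as np, cv2
def snap(n,f):
    im=robot.read_camera(n); cv2.imwrite('pics/'+f,cv2.cvtColor(im,cv2.COLOR_RGB2BGR)); return im
E
python3 - <<'E'
from h import *
snap('top','t0.png'); snap('scene','s0.png')
s=robot.read_state(); print(s['t'],s['eef_pos'],s['orientation'],s['width'])
for c in ('top','scene'): print(c,robot.camera_params(c))
for n in 'tray_two tray_three large_nut small_nut coupling small_clamp large_clamp spanner pipe_bin carton'.split():
    print(n,[(np.round(d['at'],3).tolist(),round(d['conf'],2)) for d in robot.pinpoint(n,'top')][:3],[(np.round(d['at'],3).tolist(),round(d['conf'],2)) for d in robot.pinpoint(n,'scene')][:3])
print(robot.read_state()['t'])
E
```

```text
0.1 [0.28463847 0.58378444 0.20447923] [[-8.98793000e-01  4.38372227e-01 -9.66628256e-04]
 [ 4.38373212e-01  8.98791989e-01 -1.37429482e-03]
 [ 2.66345051e-04 -1.65895050e-03 -9.99998588e-01]] 0.9991069911592153
top {'vfov': 44.07401568832893, 'cx': 316.7112390149463, 'cy': 189.07357112932428, 'extrinsics': array([[-0.02326373, -0.99948062, -0.02230007,  0.02360663],
       [ 0.99607989, -0.02507725,  0.08482914, -0.58568066],
       [-0.0853443 , -0.02023921,  0.99614594, -1.25085245],
       [ 0.        ,  0.        ,  0.        ,  1.        ]])}
scene {'vfov': 51.338523367781896, 'cx': 318.40755905479915, 'cy': 194.29353397780858, 'extrinsics': array([[ 0.42792248,  0.90378323,  0.00763045, -0.23808595],
       [-0.55917573,  0.2581064 ,  0.78784744,  0.28344075],
       [ 0.71007384, -0.3414044 ,  0.61582318, -1.23277316],
       [ 0.        ,  0.        ,  0.        ,  1.        ]])}
tray_two [([0.534, 0.27, 0.001], 0.71), ([0.522, -0.272, -0.003], 0.41)] [([0.529, 0.27, 0.002], 0.74)]
tray_three [([0.522, -0.271, -0.002], 0.96)] [([0.523, -0.271, -0.004], 0.74)]
large_nut [([0.431, -0.094, 0.001], 0.58)] [([0.429, -0.089, 0.001], 0.85), ([0.547, -0.118, -0.001], 0.44)]
small_nut [([0.553, -0.004, -0.003], 0.57)] [([0.555, -0.008, -0.003], 0.72)]
coupling [([0.539, 0.112, 0.003], 0.69)] [([0.542, 0.109, -0.0], 0.67)]
small_clamp [([0.538, 0.113, 0.0], 0.74)] [([0.426, 0.07, -0.001], 0.6)]
large_clamp [([0.753, 0.197, 0.005], 0.6), ([0.546, -0.115, 0.002], 0.41)] [([0.546, -0.117, 0.001], 0.74)]
spanner [([0.661, -0.037, 0.003], 0.63)] [([0.656, -0.039, -0.0], 0.63)]
pipe_bin [([0.753, 0.195, 0.002], 0.96)] [([0.755, 0.192, 0.0], 0.76)]
carton [([0.758, -0.207, -0.003], 0.75)] [([0.762, -0.209, -0.002], 0.83)]
1.1
```

```bash
python3 - <<'E'
import cv2
im=cv2.imread('pics/t0.png'); print(im.shape)
c=im[60:340,120:520]; cv2.imwrite('pics/t0c.png',cv2.resize(c,None,fx=2,fy=2,interpolation=cv2.INTER_CUBIC))
E
```

```text
(400, 640, 3)
```

View pics/t0c.png

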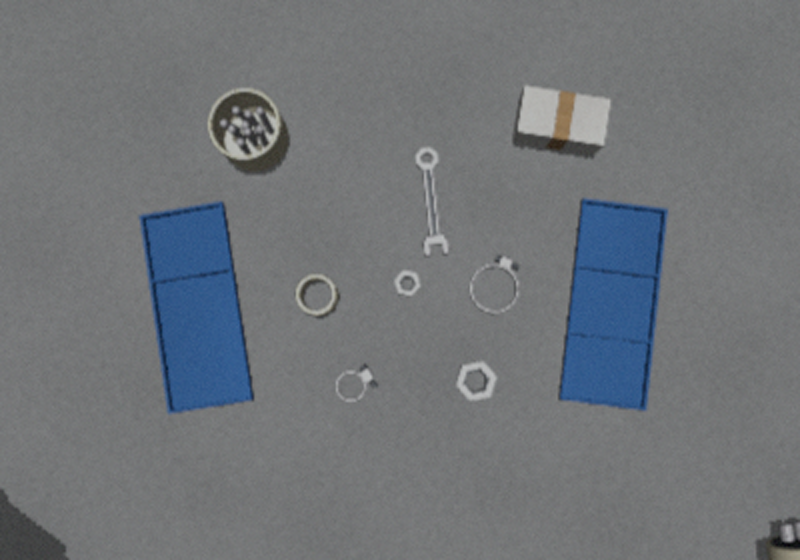

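View pics/s0.png

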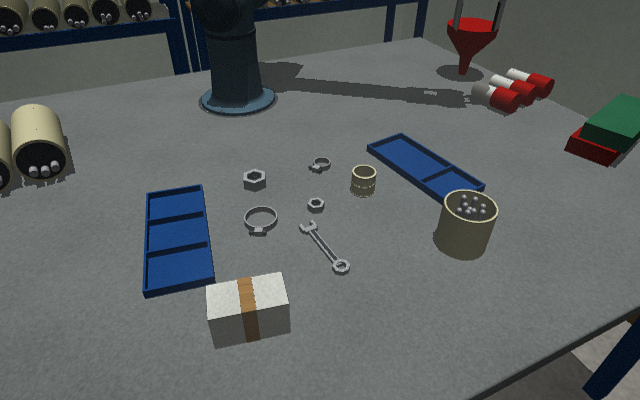

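The top picture shows all the pieces lying apart: coupling (crop 316,295), small clamp (352,384), small nut (407,283), large nut (476,381), spanner from ring (427,158) to jaw (435,246). The two-pocket tray is at left with its short pocket at the far (+x) end, and the three-pocket tray is at right. The scene picture agrees.

```bash
cat >> h.py <<'E'
def world(uv,z,cam='top'):
    p=robot.camera_params(cam); f=200/np.tan(np.radians(p['vfov']/2)); E=p['extrinsics']
    uv=np.atleast_2d(uv).astype(float)
    d=np.c_[(uv[:,0]-p['cx'])/f,-(uv[:,1]-p['cy'])/f,-np.ones(len(uv))]@E[:3,:3]
    o=-E[:3,:3].T@E[:3,3]
    return o+d*((z-o[2])/d[:,2])[:,None]
def blobs(im,mask,amin=40):
    n,l,s,c=cv2.connectedComponentsWithStats(mask.astype(np.uint8))
    return [(c[i],s[i],l==i) for i in range(1,n) if s[i,4]>amin]
E
python3 - <<'E'
from h import *
im=cv2.imread('pics/t0.png').astype(int)
blue=(im[:,:,0]-im[:,:,2]>40)
for c,s,m in blobs(im,cv2.morphologyEx(blue.astype(np.uint8),cv2.MORPH_CLOSE,np.ones((5,5))),1000):
    pts=np.argwhere(m)[:,::-1]
    w=world(pts,.010)[:,:2]; r=cv2.minAreaRect((w*1000).astype(np.float32)); print('tray',s,r)
g=im.min(2)>125
for c,s,m in blobs(im,g,12):
    if not(120<c[0]<520 and 60<c[1]<340): continue
    pts=np.argwhere(m)[:,::-1]; w=world(pts,.012)[:,:2]*1000
    r=cv2.minAreaRect(w.astype(np.float32)); print(np.round(c),s,np.round(w.mean(0)),np.round(r[0]),np.round(r[1]),round(r[2]))
E
python3 - <<'E'
import cv2
im=cv2.imread('pics/t0.png')
import numpy as np
a=[cv2.resize(im[y-22:y+22,x-22:x+22],(264,264),interpolation=cv2.INTER_CUBIC) for x,y in((278,208),(296,251),(324,201),(358,250),(335,160),(335,182))]
cv2.imwrite('pics/o.png',np.vstack([np.hstack(a[:3]),np.hstack(a[3:])]))
E
```

```text
tray [ 400  159   54  106 4379] ((522.468505859375, -273.6670837402344), (111.41400146484375, 263.4840393066406), 81.35494995117188)
tray [ 190  161   56  106 4291] ((531.3868408203125, 271.06072998046875), (263.3219299316406, 112.13247680664062), 8.06619644165039)
[242. 124.] [223 103  37  37 340] [766. 205.] [773. 205.] [94. 96.] 44
[389. 115.] [379 102  21  27 438] [ 778. -185.] [ 778. -185.] [48. 65.] 79
[415. 119.] [404 106  22  27 454] [ 765. -253.] [ 765. -252.] [49. 65.] 79
[249. 119.] [247 114   5  12  24] [778. 185.] [777. 185.] [29.  9.] 6
[240. 122.] [236 119   9   8  32] [770. 208.] [770. 207.] [27. 10.] 49
[335. 160.] [327 133  18  55 307] [664. -41.] [664. -41.] [143.  33.] 5
[367. 201.] [355 188  25  29 166] [ 552. -121.] [ 547. -120.] [67. 65.] 18
[323. 201.] [317 194  14  14 105] [556.  -7.] [557.  -7.] [34. 34.] 89
[278. 207.] [268 197  20  21 127] [543. 113.] [543. 113.] [50. 52.] 89
[358. 250.] [348 240  21  21 221] [426. -93.] [427. -93.] [52. 51.] 89
[297. 251.] [288 244  19  17 107] [427.  64.] [425.  64.] [39. 49.] 4
[514. 326.] [512 323   5   8  31] [ 227. -480.] [ 226. -481.] [10. 17.] 89
```

View pics/o.png

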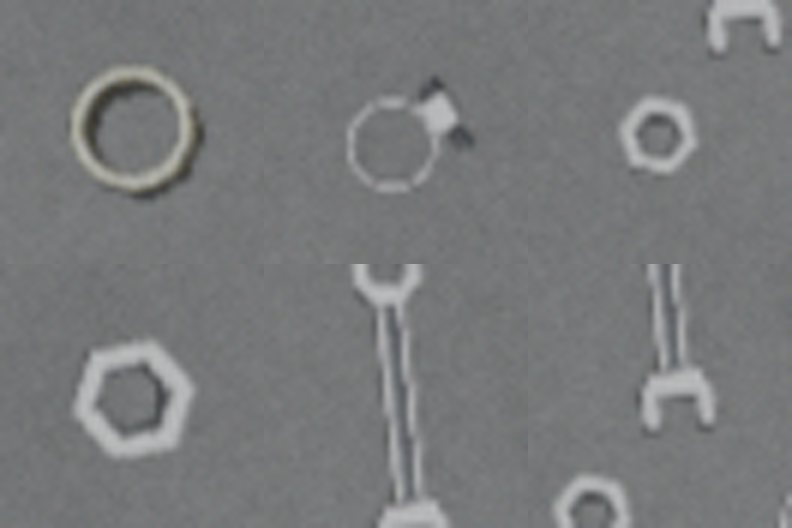

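```bash
cat > plan.py <<'E'
import sys; from h import *
# usage: plan.py x y z theta(world angle of closing axis, deg) in mm; start from given or measured pose
def plan(R,p,t,th):
    out=[]; yaw=np.degrees(np.arctan2(R[1,1],R[0,1])); p=np.array(p); t=np.array(t)
    for _ in range(12):
        a=np.radians(yaw); M=np.array([[-np.sin(a),np.cos(a),0],[np.cos(a),np.sin(a),0],[0,0,-1]])  # columns x,y,z
        d=M.T@(t-p); k=min(1,.1/max(1e-9,abs(d).max())); 
        ds=-((th-yaw+90)%180-90); s=np.clip(ds,-34,34)
        if max(abs(d))<.0008 and abs(ds)<.7: break
        d=np.round(d*k*10,2); s=round(s/90,3); n=int(max(np.linalg.norm(d)*100/41.7,abs(s)*90/7.16)+1.3)
        out.append((d.tolist(),s,min(n,5))); p=p+M@d*.1; yaw-=s*90
    return out
if __name__=='__main__':
    s=robot.read_state(); R=s['orientation'];p=s['eef_pos'];print(s['t'],np.round(p,4),round(s['width'],3))
    for a in sys.argv[1:]:
        v=[float(q) for q in a.split(',')]; t=np.array(v[:3])/1000
        print(a)
        for o in plan(R,p,t,v[3]): print('  ',o)
        b=np.radians(v[3]); R=np.array([[-np.sin(b),np.cos(b),0],[np.cos(b),np.sin(b),0],[0,0,-1]]); p=t
E
python3 plan.py 662,-40,100,94.5 662,-40,3,94.5
python3 - <<'E'
from h import *
im=cv2.cvtColor(cv2.imread('pics/t0.png'),cv2.COLOR_BGR2GRAY).astype(float)
for nm,c in (('small',(556,-7,.016)),('large',(427,-93,.024))):
    m=[b for b in blobs(im,im>125,12) if np.hypot(*(world(b[0],c[2])[0,:2]*1000-c[:2]))<15][0][0]
    y,x=np.mgrid[int(m[1])-15:int(m[1])+17,int(m[0])-15:int(m[0])+17]
    w=np.clip(im[y,x]-110,0,None)*(np.hypot(x-m[0],y-m[1])<13)
    P=world(np.c_[x.ravel(),y.ravel()],c[2])[:,:2]; w=w.ravel(); ctr=(P*w[:,None]).sum(0)/w.sum()
    z=(P-ctr)@[1,1j]; z6=(w*z**6).sum()  # vertices direction
    v=np.degrees(np.angle(z6))/6; print(nm,ctr,'vertex',v,'flats',[(v+30+60*k) for k in(0,1,-1)],abs(z6)/(w*abs(z)**6).sum())
E
```

```text
1.1 [0.285  0.5842 0.2055] 1.003
662,-40,100,94.5
   ([-1.0, -0.65, 0.17], np.float64(-0.339), 5)
   ([-0.5, -1.0, 0.16], np.float64(0.0), 4)
   ([-0.5, -1.0, 0.16], np.float64(0.0), 4)
   ([-0.5, -1.0, 0.16], np.float64(0.0), 4)
   ([-0.5, -1.0, 0.17], np.float64(0.0), 4)
   ([-0.51, -1.0, 0.16], np.float64(0.0), 4)
   ([-0.23, -0.45, 0.07], np.float64(0.0), 2)
662,-40,3,94.5
   ([0.0, 0.0, 0.97], np.float64(-0.0), 3)
small [ 0.55646543 -0.00747711] vertex 1.0766345571698586 flats [np.float64(31.076634557169857), np.float64(91.07663455716985), np.float64(-28.923365442830143)] 0.010234848461224579
large [ 0.42694755 -0.09273609] vertex -19.721056540255454 flats [np.float64(10.278943459744546), np.float64(70.27894345974454), np.float64(-49.721056540255454)] 0.11733439703786683
```

{"fn": "step_arm", "kwargs": {"linear": [[-1,-0.65,0.17],[-1,-0.65,0.17],[-1,-0.65,0.17],[-1,-0.65,0.17],[-1,-0.65,0.17]], "spin": [-0.339,-0.339,-0.339,-0.339,-0.339], "gripper": 0.4, "grip_force": 30}}

```text
t: 1.52
eef_pos: [0.3474, 0.4801, 0.1881]
orientation: [[-0.997, -0.08, -0.001], [-0.08, 0.997, -0.001], [0.001, -0.001, -1.0]]
ft_force: [0.5, 0.1, -0.6]
width: 0.685
finger_force: 0.0
```

{"fn": "step_arm", "kwargs": {"linear": [[-0.5,-1,0.16],[-0.5,-1,0.16],[-0.5,-1,0.16],[-0.5,-1,0.16]], "spin": [0,0,0,0]}}

```text
t: 1.85
eef_pos: [0.4058, 0.3824, 0.1715]
orientation: [[-0.997, -0.074, -0.001], [-0.074, 0.997, -0.002], [0.001, -0.002, -1.0]]
ft_force: [0.7, 0.1, 0.5]
width: 0.603
finger_force: 0.0
```

{"fn": "step_arm", "kwargs": {"linear": [[-0.5,-1,0.16],[-0.5,-1,0.16],[-0.5,-1,0.16],[-0.5,-1,0.16]], "spin": [0,0,0,0]}}

```text
t: 2.18
eef_pos: [0.4635, 0.2872, 0.1558]
orientation: [[-0.997, -0.074, -0.0], [-0.074, 0.997, -0.001], [0.0, -0.001, -1.0]]
ft_force: [-0.4, -0.0, -0.2]
width: 0.597
finger_force: 0.0
```

{"fn": "step_arm", "kwargs": {"linear": [[-0.5,-1,0.16],[-0.5,-1,0.16],[-0.5,-1,0.16],[-0.5,-1,0.16]], "spin": [0,0,0,0]}}

```text
t: 2.52
eef_pos: [0.5212, 0.1919, 0.1401]
orientation: [[-0.997, -0.074, 0.0], [-0.074, 0.997, -0.001], [-0.0, -0.001, -1.0]]
ft_force: [0.1, -0.7, -0.5]
width: 0.601
finger_force: 0.0
```

{"fn": "step_arm", "kwargs": {"linear": [[-0.5,-1,0.17],[-0.5,-1,0.17],[-0.5,-1,0.17],[-0.5,-1,0.17]], "spin": [0,0,0,0]}}

```text
t: 2.85
eef_pos: [0.5789, 0.0965, 0.1231]
orientation: [[-0.997, -0.075, 0.0], [-0.075, 0.997, -0.001], [-0.0, -0.001, -1.0]]
ft_force: [-0.9, 0.9, -0.1]
width: 0.603
finger_force: 0.0
```

{"fn": "step_arm", "kwargs": {"linear": [[-0.51,-1,0.16],[-0.51,-1,0.16],[-0.51,-1,0.16],[-0.51,-1,0.16]], "spin": [0,0,0,0]}}

```text
t: 3.18
eef_pos: [0.6377, 0.001, 0.1072]
orientation: [[-0.997, -0.075, 0.001], [-0.075, 0.997, -0.001], [-0.001, -0.001, -1.0]]
ft_force: [0.0, 0.3, 1.1]
width: 0.6
finger_force: 0.0
```

{"fn": "step_arm", "kwargs": {"linear": [[-0.23,-0.45,0.07],[-0.23,-0.45,0.07],[-0.23,-0.45,0.07],[-0.23,-0.45,0.07]], "spin": [0,0,0,0]}}

```text
t: 3.52
eef_pos: [0.662, -0.0379, 0.1005]
orientation: [[-0.997, -0.079, -0.001], [-0.079, 0.997, 0.001], [0.001, 0.001, -1.0]]
ft_force: [-0.6, 0.6, -0.1]
width: 0.596
finger_force: 0.0
```

```bash
python3 plan.py 662,-40,30,94.5 662,-40,3,94.5; python3 -c "
from h import *
snap('scene','s1.png');im=cv2.imread('pics/s1.png')[150:350,230:480];cv2.imwrite('pics/s1c.png',cv2.resize(im,None,fx=3,fy=3))"
```

```text
3.5167 [ 0.662  -0.0379  0.1005] 0.596
662,-40,30,94.5
   ([0.0, -0.02, 0.71], np.float64(0.0), 3)
662,-40,3,94.5
   ([0.0, 0.0, 0.27], np.float64(-0.0), 1)
```

View pics/s1c.png

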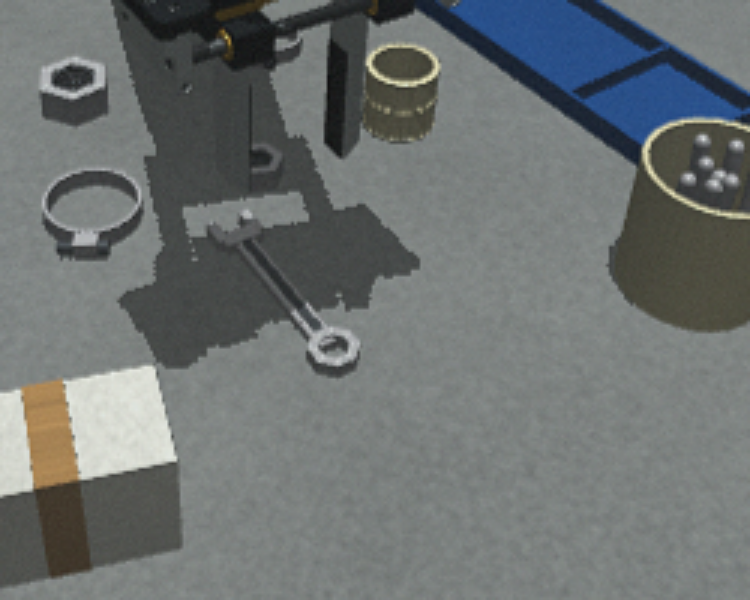

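The scene picture shows the fingers straddling the spanner from above, near its middle (crop 270,270), and nothing has moved. Going down to grip.

{"fn": "step_arm", "kwargs": {"linear": [[0,-0.02,0.6],[0,-0.02,0.8],[0,-0.02,0.94],[0,-0.02,0.97],[0,-0.02,0.97]], "spin": [0,0,0,0,0]}}

```text
t: 3.98
eef_pos: [0.6619, -0.0404, 0.0033]
orientation: [[-0.997, -0.08, -0.001], [-0.08, 0.997, 0.0], [0.001, 0.001, -1.0]]
ft_force: [-0.2, 0.5, 1.0]
width: 0.601
finger_force: 0.0
```

{"fn": "step_arm", "kwargs": {"linear": [[0,0,0],[0,0,0],[0,0,0],[0,0,0],[0,0,0]], "spin": [0,0,0,0,0], "gripper": 1}}

```text
t: 4.4
eef_pos: [0.6629, -0.0418, 0.0042]
orientation: [[-0.997, -0.079, 0.001], [-0.079, 0.997, -0.0], [-0.001, -0.0, -1.0]]
ft_force: [-0.6, 0.3, -1.5]
width: 0.28
finger_force: 0.0
```

{"fn": "step_arm", "kwargs": {"linear": [[0,0,0],[0,0,0],[0,0,0],[0,0,0],[0,0,0]], "spin": [0,0,0,0,0]}}

```text
t: 4.82
eef_pos: [0.6626, -0.0416, 0.0037]
orientation: [[-0.997, -0.079, 0.0], [-0.079, 0.997, 0.0], [-0.0, 0.0, -1.0]]
ft_force: [-1.0, 1.6, 2.2]
width: 0.14
finger_force: 30.0
```

{"fn": "step_arm", "kwargs": {"linear": [[0,0,-0.3],[0,0,-0.6],[0,0,-0.95],[0,0,-0.95],[0,0,-0.95]], "spin": [0,0,0,0,0]}}

```text
t: 5.23
eef_pos: [0.6641, -0.0424, 0.1008]
orientation: [[-0.997, -0.079, 0.005], [-0.079, 0.997, -0.002], [-0.004, -0.002, -1.0]]
ft_force: [-0.1, -0.3, -1.7]
width: 0.142
finger_force: 30.0
```

```bash
python3 plan.py 488,265,100,97.5 488,265,9,97.5 488,265,110,97.5 427,-93,110,69 427,-93,4,69
```

```text
5.2333 [ 0.6641 -0.0424  0.1008] 0.142
488,265,100,97.5
   ([0.47, 1.0, 0.0], np.float64(-0.033), 3)
   ([0.41, 1.0, 0.0], np.float64(-0.0), 3)
   ([0.41, 1.0, 0.01], np.float64(-0.0), 3)
   ([0.11, 0.25, -0.0], np.float64(-0.0), 1)
488,265,9,97.5
   ([0.0, 0.0, 0.91], np.float64(-0.0), 3)
488,265,110,97.5
   ([0.0, 0.0, -1.0], np.float64(-0.0), 3)
   ([0.0, 0.0, -0.01], np.float64(-0.0), 1)
427,-93,110,69
   ([0.31, -1.0, 0.0], np.float64(0.317), 5)
   ([-0.2, -1.0, 0.0], np.float64(-0.0), 3)
   ([-0.2, -1.0, 0.0], np.float64(-0.0), 3)
   ([-0.11, -0.53, 0.0], np.float64(-0.0), 2)
427,-93,4,69
   ([0.0, 0.0, 1.0], np.float64(-0.0), 3)
   ([0.0, 0.0, 0.06], np.float64(-0.0), 1)
```

{"fn": "step_arm", "kwargs": {"linear": [[0.47,1,0],[0.47,1,0],[0.47,1,0],[0.47,1,0]], "spin": [-0.033,-0.033,-0.033,-0.033]}}

```text
t: 5.57
eef_pos: [0.603, 0.0582, 0.095]
orientation: [[-0.991, -0.134, -0.007], [-0.134, 0.991, 0.002], [0.007, 0.003, -1.0]]
ft_force: [-0.1, -0.9, -2.4]
width: 0.143
finger_force: 30.0
```

{"fn": "step_arm", "kwargs": {"linear": [[0.41,1,0],[0.41,1,0],[0.41,1,0],[0.41,1,0]], "spin": [0,0,0,0]}}

```text
t: 5.9
eef_pos: [0.5504, 0.1508, 0.0959]
orientation: [[-0.991, -0.134, -0.005], [-0.134, 0.991, 0.0], [0.005, 0.001, -1.0]]
ft_force: [0.0, 0.5, -1.5]
width: 0.146
finger_force: 30.0
```

{"fn": "step_arm", "kwargs": {"linear": [[0.41,1,0.01],[0.41,1,0.01],[0.41,1,0.01],[0.41,1,0.01]], "spin": [0,0,0,0]}}

```text
t: 6.23
eef_pos: [0.4977, 0.2438, 0.0955]
orientation: [[-0.991, -0.134, -0.004], [-0.134, 0.991, -0.0], [0.004, 0.0, -1.0]]
ft_force: [-0.4, 0.1, -1.9]
width: 0.142
finger_force: 30.0
```

{"fn": "step_arm", "kwargs": {"linear": [[0.11,0.25,0],[0.11,0.25,0],[0.11,0.25,0],[0.11,0.25,0]], "spin": [0,0,0,0]}}

```text
t: 6.57
eef_pos: [0.4868, 0.264, 0.0967]
orientation: [[-0.992, -0.129, -0.001], [-0.129, 0.992, -0.001], [0.001, -0.001, -1.0]]
ft_force: [-0.5, -0.5, -1.6]
width: 0.144
finger_force: 30.0
```

```bash
python3 plan.py 488,265,40,97.5; python3 -c "
from h import *
snap('scene','s2.png');snap('top','t2.png');a=cv2.imread('pics/s2.png')[100:250,300:500];b=cv2.imread('pics/t2.png')[130:280,150:350];cv2.imwrite('pics/s2c.png',cv2.resize(np.vstack([a,b]),None,fx=2,fy=2,interpolation=2))"
```

```text
6.5667 [0.4868 0.264  0.0967] 0.144
488,265,40,97.5
   ([-0.01, 0.01, 0.57], np.float64(-0.001), 2)
```

View pics/s2c.png

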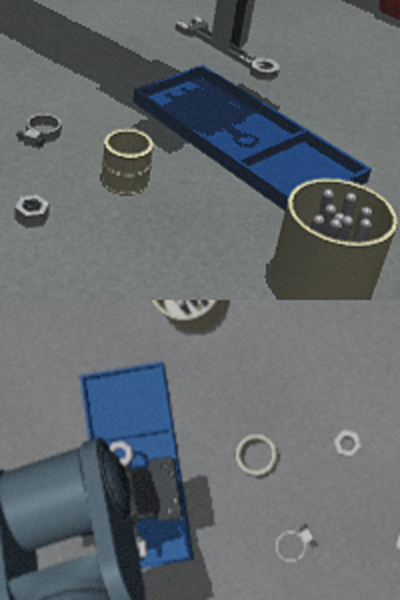

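```bash
python3 - <<'E'
from h import *
# crop coords -> px
f=lambda u,v:(150+u/2,130+(v-300)/2)
print('ring centre',world(f(121,454),.103), 'ring tip',world(f(120,441),.103),'jaw tip',world(f(141,558),.103))
print('tray corners',[world(f(*q),.018)[0].round(3).tolist() for q in((81,377),(164,363),(192,558))],'wall',world(f(170,430),.018))
E
```

```text
ring centre [[0.54222411 0.26676955 0.103     ]] ring tip [[0.55806843 0.26791284 0.103     ]] jaw tip [[0.41644432 0.24321521 0.103     ]]
tray corners [[0.649, 0.339, 0.018], [0.665, 0.23, 0.018], [0.411, 0.196, 0.018]] wall [[0.57656579 0.22268445 0.018     ]]
```

{"fn": "step_arm", "kwargs": {"linear": [[0,0,0.35],[0,0,0.65],[0,0,0.8],[0,0,0.88],[0,0,0.88]], "spin": [0,0,0,0,0]}}

```text
t: 7.08
eef_pos: [0.486, 0.2641, 0.0083]
orientation: [[-0.992, -0.129, -0.003], [-0.129, 0.992, -0.001], [0.003, -0.001, -1.0]]
ft_force: [0.5, -0.0, -1.6]
width: 0.144
finger_force: 30.0
```

{"fn": "step_arm", "kwargs": {"linear": [[0,0,0],[0,0,0],[0,0,0],[0,0,0],[0,0,0]], "spin": [0,0,0,0,0], "gripper": 0.6}}

```text
t: 7.5
eef_pos: [0.4868, 0.2653, 0.0101]
orientation: [[-0.991, -0.13, 0.001], [-0.13, 0.991, 0.0], [-0.001, 0.0, -1.0]]
ft_force: [0.1, 0.3, -1.3]
width: 0.396
finger_force: 0.0
```

{"fn": "step_arm", "kwargs": {"linear": [[0,0,-0.3],[0,0,-0.6],[0,0,-1],[0,0,-1],[0,0,-1]], "spin": [0,0,0,0,0]}}

```text
t: 7.92
eef_pos: [0.4884, 0.2659, 0.1127]
orientation: [[-0.991, -0.13, 0.006], [-0.13, 0.991, 0.002], [-0.007, 0.001, -1.0]]
ft_force: [-0.3, -0.2, -0.7]
width: 0.399
finger_force: 0.0
```

{"fn": "step_arm", "kwargs": {"linear": [[0.31,-1,0],[0.31,-1,0],[0.31,-1,0],[0.31,-1,0],[0.31,-1,0]], "spin": [0.317,0.317,0.317,0.317,0.317], "gripper": 0.2}}

```text
t: 8.33
eef_pos: [0.4674, 0.1609, 0.108]
orientation: [[-0.932, 0.363, -0.003], [0.363, 0.932, -0.0], [0.002, -0.001, -1.0]]
ft_force: [0.3, -0.3, 0.4]
width: 0.718
finger_force: 0.0
```

{"fn": "step_arm", "kwargs": {"linear": [[-0.2,-1,0],[-0.2,-1,0],[-0.2,-1,0],[-0.2,-1,0]], "spin": [0,0,0,0]}}

```text
t: 8.67
eef_pos: [0.4504, 0.0595, 0.1085]
orientation: [[-0.933, 0.359, -0.002], [0.359, 0.933, -0.0], [0.001, -0.001, -1.0]]
ft_force: [0.0, 0.5, 0.2]
width: 0.803
finger_force: 0.0
```

{"fn": "step_arm", "kwargs": {"linear": [[-0.2,-1,0],[-0.2,-1,0],[-0.2,-1,0],[-0.2,-1,0]], "spin": [0,0,0,0]}}

```text
t: 9.0
eef_pos: [0.4339, -0.0406, 0.1091]
orientation: [[-0.933, 0.36, -0.001], [0.36, 0.933, -0.0], [0.0, -0.0, -1.0]]
ft_force: [-0.7, 0.8, 0.2]
width: 0.798
finger_force: 0.0
```

{"fn": "step_arm", "kwargs": {"linear": [[-0.11,-0.53,0],[-0.11,-0.53,0],[-0.11,-0.53,0],[-0.11,-0.53,0]], "spin": [0,0,0,0]}}

```text
t: 9.33
eef_pos: [0.4255, -0.0913, 0.109]
orientation: [[-0.934, 0.358, -0.001], [0.358, 0.934, 0.001], [0.001, 0.001, -1.0]]
ft_force: [-0.2, 0.4, 0.4]
width: 0.8
finger_force: 0.0
```

```bash
python3 plan.py 427,-93,10,69 427,-93,4,69; python3 -c "
from h import *
snap('scene','s3.png');cv2.imwrite('pics/s3c.png',cv2.resize(cv2.imread('pics/s3.png')[110:310,220:490],None,fx=2,fy=2))"
```

```text
9.3333 [ 0.4255 -0.0913  0.109 ] 0.8
427,-93,10,69
   ([-0.02, -0.01, 0.99], np.float64(0.0), 3)
427,-93,4,69
   ([0.0, 0.0, 0.06], np.float64(-0.0), 1)
```

View pics/s3c.png

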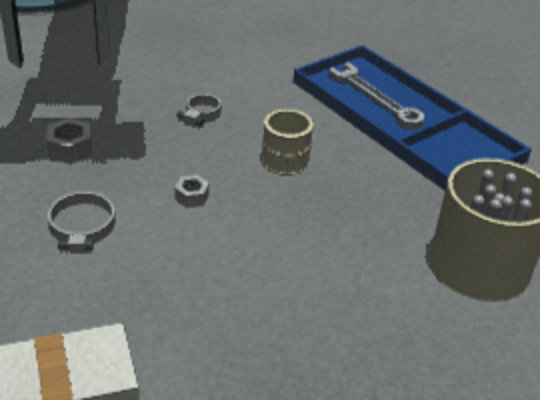

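The spanner lies flat in the long pocket (crop 380,95). The gripper is above the large nut (70,135).

{"fn": "step_arm", "kwargs": {"linear": [[-0.02,-0.01,0.4],[-0.02,-0.01,0.7],[-0.02,-0.01,0.9],[-0.02,-0.01,1],[-0.02,-0.01,1]], "spin": [0,0,0,0,0]}}

```text
t: 9.8
eef_pos: [0.4251, -0.0919, 0.0072]
orientation: [[-0.934, 0.357, -0.005], [0.357, 0.934, 0.003], [0.005, 0.001, -1.0]]
ft_force: [-0.8, 0.2, 0.0]
width: 0.799
finger_force: 0.0
```

{"fn": "step_arm", "kwargs": {"linear": [[0,0,0.04],[0,0,0.04],[0,0,0.04]], "spin": [0,0,0]}}

```text
t: 10.05
eef_pos: [0.4279, -0.0943, 0.0066]
orientation: [[-0.933, 0.359, 0.002], [0.359, 0.933, -0.001], [-0.002, -0.0, -1.0]]
ft_force: [-0.7, 0.3, 0.3]
width: 0.799
finger_force: 0.0
```

{"fn": "step_arm", "kwargs": {"linear": [[0,0,0],[0,0,0],[0,0,0],[0,0,0],[0,0,0]], "spin": [0,0,0,0,0], "gripper": 1}}

```text
t: 10.47
eef_pos: [0.4272, -0.094, 0.0058]
orientation: [[-0.933, 0.36, 0.001], [0.36, 0.933, 0.0], [-0.001, 0.001, -1.0]]
ft_force: [0.3, 1.4, 1.9]
width: 0.486
finger_force: 29.9
```

{"fn": "step_arm", "kwargs": {"linear": [[0,0,0],[0,0,0],[0,0,0],[0,0,0],[0,0,0]], "spin": [0,0,0,0,0]}}

```text
t: 10.88
eef_pos: [0.4272, -0.094, 0.0058]
orientation: [[-0.933, 0.359, 0.001], [0.359, 0.933, 0.0], [-0.001, 0.0, -1.0]]
ft_force: [1.4, 3.7, 4.8]
width: 0.486
finger_force: 30.0
```

{"fn": "step_arm", "kwargs": {"linear": [[0,0,-0.3],[0,0,-0.6],[0,0,-1],[0,0,-1],[0,0,-1]], "spin": [0,0,0,0,0]}}

```text
t: 11.3
eef_pos: [0.4276, -0.095, 0.1068]
orientation: [[-0.933, 0.359, 0.003], [0.359, 0.933, -0.003], [-0.004, -0.001, -1.0]]
ft_force: [-1.0, 0.0, -2.8]
width: 0.49
finger_force: 30.0
```

```bash
python3 plan.py 614,279,105,97.5 614,279,10,97.5
```

```text
11.3 [ 0.4276 -0.095   0.1068] 0.49
614,279,105,97.5
   ([-0.1, 1.0, 0.0], np.float64(-0.317), 5)
   ([-0.67, 1.0, 0.01], np.float64(-0.0), 4)
   ([-0.67, 1.0, 0.0], np.float64(-0.0), 4)
   ([-0.43, 0.63, 0.01], np.float64(-0.0), 3)
614,279,10,97.5
   ([0.0, 0.0, 0.95], np.float64(-0.0), 3)
```

{"fn": "step_arm", "kwargs": {"linear": [[-0.1,1,0],[-0.1,1,0],[-0.1,1,0],[-0.1,1,0],[-0.1,1,0]], "spin": [-0.317,-0.317,-0.317,-0.317,-0.317]}}

```text
t: 11.72
eef_pos: [0.4701, -0.0032, 0.1025]
orientation: [[-0.991, -0.134, -0.006], [-0.134, 0.991, 0.001], [0.005, 0.001, -1.0]]
ft_force: [-0.9, -0.0, -2.8]
width: 0.487
finger_force: 30.0
```

{"fn": "step_arm", "kwargs": {"linear": [[-0.67,1,0],[-0.67,1,0],[-0.67,1,0],[-0.67,1,0],[-0.67,1,0]], "spin": [0,0,0,0,0]}}

```text
t: 12.13
eef_pos: [0.5243, 0.1041, 0.1033]
orientation: [[-0.992, -0.13, -0.004], [-0.13, 0.992, -0.001], [0.004, -0.0, -1.0]]
ft_force: [0.4, -0.1, -2.0]
width: 0.49
finger_force: 30.0
```

{"fn": "step_arm", "kwargs": {"linear": [[-0.67,1,0],[-0.67,1,0],[-0.67,1,0],[-0.67,1,0],[-0.67,1,0]], "spin": [0,0,0,0,0]}}

```text
t: 12.55
eef_pos: [0.5782, 0.2109, 0.1037]
orientation: [[-0.992, -0.129, -0.003], [-0.129, 0.992, -0.001], [0.003, -0.001, -1.0]]
ft_force: [0.0, -0.9, -1.9]
width: 0.485
finger_force: 30.0
```

{"fn": "step_arm", "kwargs": {"linear": [[-0.43,0.63,0],[-0.43,0.63,0],[-0.43,0.63,0],[-0.43,0.63,0],[-0.43,0.63,0]], "spin": [0,0,0,0,0]}}

```text
t: 12.97
eef_pos: [0.6124, 0.2773, 0.1043]
orientation: [[-0.992, -0.128, -0.002], [-0.128, 0.992, -0.001], [0.003, -0.001, -1.0]]
ft_force: [0.3, 0.4, -2.2]
width: 0.491
finger_force: 30.0
```

```bash
python3 plan.py 614,279,11,97.5 614,279,110,97.5 424,68,110,35; python3 -c "
from h import *
snap('scene','s4.png');cv2.imwrite('pics/s4c.png',cv2.resize(cv2.imread('pics/s4.png')[80:280,300:520],None,fx=2,fy=2))
for c in ('scene','top'): print([(np.round(d['at'],3),d['conf']) for d in robot.pinpoint('small_clamp',c)])"
```

```text
12.9667 [0.6124 0.2773 0.1043] 0.491
614,279,11,97.5
   ([-0.02, 0.01, 0.93], np.float64(-0.002), 3)
614,279,110,97.5
   ([0.0, 0.0, -0.99], np.float64(-0.0), 3)
424,68,110,35
   ([1.0, -0.85, 0.0], np.float64(0.378), 5)
   ([0.27, -1.0, 0.0], np.float64(0.316), 5)
   ([-0.11, -0.48, 0.0], np.float64(0.0), 2)
[(array([ 0.428,  0.069, -0.002]), 0.53)]
[(array([ 0.552, -0.004, -0.003]), 0.52), (array([0.419, 0.069, 0.002]), 0.47)]
```

View pics/s4c.png

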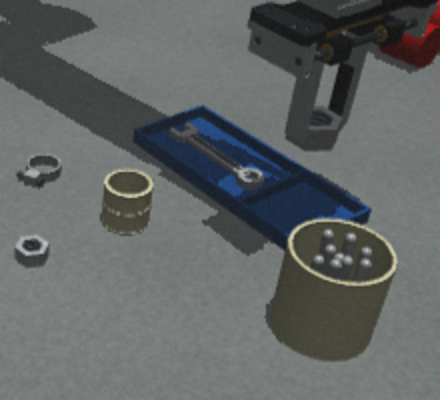

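The large nut is held level over the short pocket, above crop (315,200).

{"fn": "step_arm", "kwargs": {"linear": [[-0.02,0.01,0.35],[-0.02,0.01,0.65],[-0.02,0.01,0.85],[-0.02,0.01,0.93],[-0.02,0.01,0.93]], "spin": [0,0,0,0,0]}}

```text
t: 13.53
eef_pos: [0.6139, 0.2795, 0.0115]
orientation: [[-0.992, -0.129, -0.003], [-0.129, 0.992, -0.001], [0.004, -0.001, -1.0]]
ft_force: [0.3, -0.1, -1.8]
width: 0.488
finger_force: 30.0
```

{"fn": "step_arm", "kwargs": {"linear": [[0,0,0],[0,0,0],[0,0,0],[0,0,0]], "spin": [0,0,0,0], "gripper": 0.4}}

```text
t: 13.87
eef_pos: [0.616, 0.2808, 0.0138]
orientation: [[-0.992, -0.13, 0.002], [-0.13, 0.992, 0.001], [-0.002, 0.0, -1.0]]
ft_force: [0.6, 0.6, -0.5]
width: 0.599
finger_force: 0.0
```

{"fn": "step_arm", "kwargs": {"linear": [[0,0,-0.3],[0,0,-0.6],[0,0,-0.99],[0,0,-0.99],[0,0,-0.99]], "spin": [0,0,0,0,0]}}

```text
t: 14.28
eef_pos: [0.6176, 0.2814, 0.1157]
orientation: [[-0.991, -0.13, 0.007], [-0.13, 0.991, 0.002], [-0.007, 0.001, -1.0]]
ft_force: [-0.5, -0.5, -1.0]
width: 0.601
finger_force: 0.0
```

{"fn": "step_arm", "kwargs": {"linear": [[1,-0.85,0],[1,-0.85,0],[1,-0.85,0],[1,-0.85,0],[1,-0.85,0]], "spin": [0.378,0.378,0.378,0.378,0.378], "gripper": 0.25}}

```text
t: 14.7
eef_pos: [0.5236, 0.1816, 0.109]
orientation: [[-0.891, 0.454, -0.005], [0.454, 0.891, -0.001], [0.004, -0.003, -1.0]]
ft_force: [0.6, 0.6, 0.1]
width: 0.748
finger_force: 0.0
```

{"fn": "step_arm", "kwargs": {"linear": [[0.27,-1,0],[0.27,-1,0],[0.27,-1,0],[0.27,-1,0],[0.27,-1,0]], "spin": [0.316,0.316,0.316,0.316,0.316]}}

```text
t: 15.12
eef_pos: [0.4567, 0.1053, 0.1102]
orientation: [[-0.571, 0.821, -0.002], [0.821, 0.571, 0.0], [0.001, -0.002, -1.0]]
ft_force: [-0.6, 0.1, -0.0]
width: 0.749
finger_force: 0.0
```

{"fn": "step_arm", "kwargs": {"linear": [[-0.11,-0.48,0],[-0.11,-0.48,0],[-0.11,-0.48,0],[-0.11,-0.48,0],[-0.11,-0.48,0]], "spin": [0,0,0,0,0]}}

```text
t: 15.53
eef_pos: [0.4262, 0.0699, 0.1118]
orientation: [[-0.575, 0.818, 0.001], [0.818, 0.575, 0.0], [-0.0, 0.001, -1.0]]
ft_force: [0.2, -0.0, -0.1]
width: 0.752
finger_force: 0.0
```

```bash
python3 plan.py 424,68,10,35; python3 -c "
from h import *
snap('scene','s5.png');cv2.imwrite('pics/s5c.png',cv2.resize(cv2.imread('pics/s5.png')[80:280,260:500],None,fx=3,fy=3))"
```

```text
15.5333 [0.4262 0.0699 0.1118] 0.752
424,68,10,35
   ([-0.0, -0.03, 1.0], np.float64(0.001), 3)
   ([-0.0, 0.0, 0.02], np.float64(0.0), 1)
```

View pics/s5c.png

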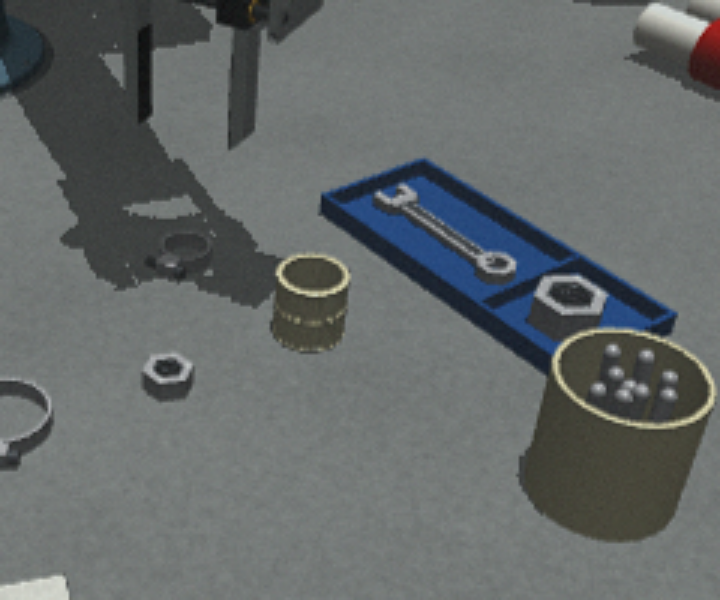

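The large nut is flat in the short pocket (crop 570,300). The gripper is above the small clamp (180,250).

{"fn": "step_arm", "kwargs": {"linear": [[0,-0.03,0.4],[0,-0.03,0.7],[0,-0.03,0.9],[0,-0.03,1],[0,-0.03,1]], "spin": [0,0,0,0,0]}}

```text
t: 16.0
eef_pos: [0.4214, 0.0683, 0.0095]
orientation: [[-0.575, 0.818, -0.005], [0.818, 0.575, 0.001], [0.003, -0.003, -1.0]]
ft_force: [-0.7, 0.2, 0.1]
width: 0.751
finger_force: 0.0
```

{"fn": "step_arm", "kwargs": {"linear": [[0,0,0.05],[0,0,0.05],[0,0,0.05]], "spin": [0,0,0]}}

```text
t: 16.25
eef_pos: [0.424, 0.0677, 0.0076]
orientation: [[-0.574, 0.819, 0.002], [0.819, 0.574, -0.0], [-0.001, 0.002, -1.0]]
ft_force: [1.6, 0.5, -0.3]
width: 0.747
finger_force: 0.0
```

{"fn": "step_arm", "kwargs": {"linear": [[0,0,0.01],[0,0,0.01],[0,0,0.01],[0,0,0.01],[0,0,0.01]], "spin": [0,0,0,0,0], "gripper": 1, "grip_force": 20}}

```text
t: 16.67
eef_pos: [0.423, 0.0677, 0.0057]
orientation: [[-0.574, 0.819, 0.001], [0.819, 0.574, 0.0], [-0.0, 0.0, -1.0]]
ft_force: [0.4, 0.4, 1.3]
width: 0.434
finger_force: 1.3
```

{"fn": "step_arm", "kwargs": {"linear": [[0,0,0],[0,0,0],[0,0,0],[0,0,0],[0,0,0]], "spin": [0,0,0,0,0]}}

```text
t: 17.08
eef_pos: [0.423, 0.0677, 0.0057]
orientation: [[-0.574, 0.819, 0.0], [0.819, 0.574, -0.0], [-0.0, 0.0, -1.0]]
ft_force: [-0.9, 0.8, 3.1]
width: 0.419
finger_force: 20.0
```

{"fn": "step_arm", "kwargs": {"linear": [[0,0,-0.3],[0,0,-0.6],[0,0,-1],[0,0,-1],[0,0,-1]], "spin": [0,0,0,0,0]}}

```text
t: 17.5
eef_pos: [0.4245, 0.0675, 0.1075]
orientation: [[-0.574, 0.819, 0.005], [0.819, 0.574, -0.001], [-0.004, 0.004, -1.0]]
ft_force: [-0.6, -0.8, -0.4]
width: 0.419
finger_force: 20.0
```

```bash
python3 plan.py 437,-261,105,82.5; python3 -c "
from h import *
im=snap('top','t6.png').astype(int)
m=(im[:,:,2]-im[:,:,0]>40).astype(np.uint8)
m=cv2.morphologyEx(m,cv2.MORPH_CLOSE,np.ones((5,5)))
for c,s,b in blobs(im,m,1000):
    print(s,cv2.minAreaRect((world(np.argwhere(b)[:,::-1],.016)[:,:2]*1000).astype(np.float32)))
for c in ('scene','top'): print([(np.round(d['at'],3),d['conf']) for d in robot.pinpoint('tray_three',c)])
snap('scene','s6.png');cv2.imwrite('pics/s6c.png',cv2.resize(cv2.imread('pics/s6.png')[80:280,200:420],None,fx=3,fy=3))"
```

```text
17.5 [0.4245 0.0675 0.1075] 0.419
437,-261,105,82.5
   ([-1.0, -0.65, 0.01], np.float64(-0.378), 5)
   ([-0.43, -1.0, 0.01], np.float64(-0.15), 3)
   ([-0.17, -0.99, 0.0], np.float64(0.0), 3)
[ 400  159   54  106 4383] ((522.3903198242188, -272.548828125), (110.81776428222656, 262.0248718261719), 81.41769409179688)
[ 190  161   57  106 3801] ((531.1179809570312, 269.7288513183594), (262.22747802734375, 111.91100311279297), 8.24722671508789)
[(array([ 0.522, -0.274, -0.004]), 0.55)]
[(array([ 0.524, -0.27 , -0.   ]), 0.78)]
```

View pics/s6c.png

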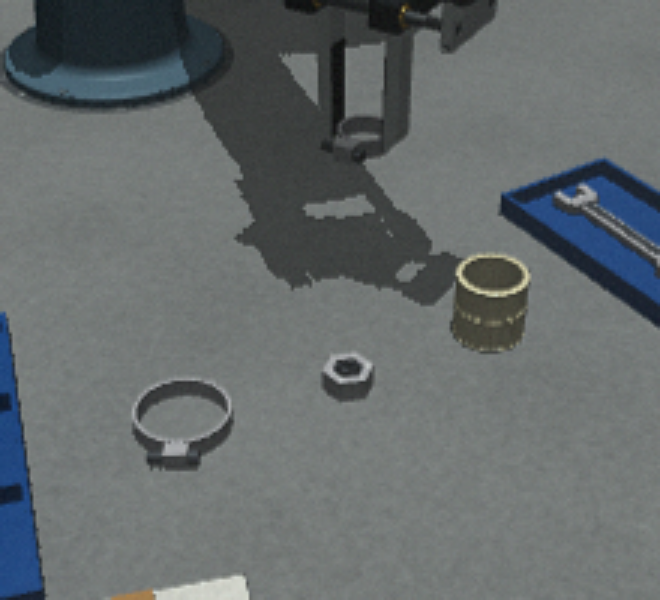

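The small clamp is held level between the fingers (crop 360,135), with its housing along the tool's x. Going to the near end pocket.

{"fn": "step_arm", "kwargs": {"linear": [[-1,-0.65,0],[-1,-0.65,0],[-1,-0.65,0],[-1,-0.65,0],[-1,-0.65,0]], "spin": [-0.378,-0.378,-0.378,-0.378,-0.378]}}

```text
t: 18.12
eef_pos: [0.4262, -0.0539, 0.1041]
orientation: [[-0.922, 0.388, -0.003], [0.388, 0.922, 0.0], [0.002, -0.001, -1.0]]
ft_force: [-0.1, -0.4, -1.2]
width: 0.419
finger_force: 20.0
```

{"fn": "step_arm", "kwargs": {"linear": [[-0.39,-1,0],[-0.39,-1,0],[-0.39,-1,0],[-0.39,-1,0]], "spin": [-0.15,-0.15,-0.15,-0.15]}}

```text
t: 18.45
eef_pos: [0.4232, -0.1631, 0.1046]
orientation: [[-0.986, 0.169, -0.001], [0.169, 0.986, -0.001], [0.001, -0.001, -1.0]]
ft_force: [0.3, 0.6, -0.0]
width: 0.422
finger_force: 20.0
```

{"fn": "step_arm", "kwargs": {"linear": [[-0.15,-0.97,0],[-0.15,-0.97,0],[-0.15,-0.97,0],[-0.15,-0.97,0],[-0.15,-0.97,0]], "spin": [0,0,0,0,0]}}

```text
t: 18.87
eef_pos: [0.422, -0.2561, 0.1041]
orientation: [[-0.986, 0.166, -0.002], [0.166, 0.986, 0.003], [0.002, 0.002, -1.0]]
ft_force: [-0.4, 0.4, -0.1]
width: 0.424
finger_force: 20.0
```

```bash
python3 plan.py 432,-259,60,82 432,-259,11,82 432,-259,110,82 556,-7,110,93
```

```text
18.8667 [ 0.422  -0.2561  0.1041] 0.424
432,-259,60,82
   ([-0.1, -0.01, 0.44], np.float64(-0.017), 2)
432,-259,11,82
   ([0.0, 0.0, 0.49], np.float64(-0.0), 2)
432,-259,110,82
   ([0.0, 0.0, -0.99], np.float64(-0.0), 3)
556,-7,110,93
   ([-0.33, 1.0, 0.0], np.float64(-0.122), 3)
   ([-0.56, 1.0, 0.0], np.float64(-0.0), 4)
   ([-0.29, 0.53, 0.0], np.float64(-0.0), 2)
```

{"fn": "step_arm", "kwargs": {"linear": [[-0.1,-0.02,0.1],[-0.1,-0.02,0.2],[-0.1,-0.02,0.4],[-0.1,-0.02,0.44],[-0.1,-0.02,0.44]], "spin": [-0.017,-0.017,-0.017,-0.017,-0.017]}}

```text
t: 19.28
eef_pos: [0.4307, -0.2578, 0.0592]
orientation: [[-0.991, 0.137, -0.004], [0.137, 0.991, 0.004], [0.004, 0.003, -1.0]]
ft_force: [-0.1, -0.7, 0.0]
width: 0.423
finger_force: 20.0
```

{"fn": "step_arm", "kwargs": {"linear": [[0,0,0.25],[0,0,0.4],[0,0,0.48],[0,0,0.48],[0,0,0.48]], "spin": [0,0,0,0,0]}}

```text
t: 19.7
eef_pos: [0.4324, -0.2604, 0.014]
orientation: [[-0.99, 0.138, 0.0], [0.138, 0.99, -0.0], [-0.0, -0.0, -1.0]]
ft_force: [0.8, 0.1, -0.7]
width: 0.417
finger_force: 20.0
```

{"fn": "step_arm", "kwargs": {"linear": [[0,0,0],[0,0,0],[0,0,0],[0,0,0]], "spin": [0,0,0,0], "gripper": 0.4}}

```text
t: 20.03
eef_pos: [0.4326, -0.2609, 0.0142]
orientation: [[-0.99, 0.138, 0.001], [0.138, 0.99, -0.001], [-0.001, -0.001, -1.0]]
ft_force: [0.3, -0.6, -0.5]
width: 0.598
finger_force: 0.0
```

{"fn": "step_arm", "kwargs": {"linear": [[0,0,-0.3],[0,0,-0.6],[0,0,-0.99],[0,0,-0.99],[0,0,-0.99]], "spin": [0,0,0,0,0]}}

```text
t: 20.45
eef_pos: [0.4337, -0.262, 0.1153]
orientation: [[-0.99, 0.138, 0.004], [0.138, 0.99, -0.004], [-0.005, -0.004, -1.0]]
ft_force: [-0.7, -0.4, -0.8]
width: 0.6
finger_force: 0.0
```

{"fn": "step_arm", "kwargs": {"linear": [[-0.33,1,0],[-0.33,1,0],[-0.33,1,0],[-0.33,1,0]], "spin": [-0.122,-0.122,-0.122,-0.122]}}

```text
t: 20.78
eef_pos: [0.4786, -0.1623, 0.1106]
orientation: [[-0.998, -0.057, -0.003], [-0.057, 0.998, 0.003], [0.002, 0.003, -1.0]]
ft_force: [-0.6, 0.2, 0.2]
width: 0.599
finger_force: 0.0
```

{"fn": "step_arm", "kwargs": {"linear": [[-0.56,1,0],[-0.56,1,0],[-0.56,1,0],[-0.56,1,0]], "spin": [0,0,0,0]}}

```text
t: 21.12
eef_pos: [0.5297, -0.0599, 0.1111]
orientation: [[-0.998, -0.057, -0.002], [-0.057, 0.998, 0.002], [0.001, 0.002, -1.0]]
ft_force: [0.5, -0.1, -0.5]
width: 0.6
finger_force: 0.0
```

{"fn": "step_arm", "kwargs": {"linear": [[-0.29,0.53,0],[-0.29,0.53,0],[-0.29,0.53,0],[-0.29,0.53,0],[-0.29,0.53,0]], "spin": [0,0,0,0,0]}}

```text
t: 21.53
eef_pos: [0.5545, -0.01, 0.1116]
orientation: [[-0.999, -0.052, -0.002], [-0.052, 0.999, -0.0], [0.002, -0.0, -1.0]]
ft_force: [-0.1, -1.2, 0.2]
width: 0.601
finger_force: 0.0
```

```bash
python3 plan.py 556,-7,10,93; python3 -c "
from h import *
snap('scene','s7.png');cv2.imwrite('pics/s7c.png',cv2.resize(cv2.imread('pics/s7.png')[120:320,130:390],None,fx=3,fy=3))"
```

```text
21.5333 [ 0.5545 -0.01    0.1116] 0.601
556,-7,10,93
   ([-0.02, 0.03, 1.0], np.float64(-0.0), 3)
   ([0.0, -0.0, 0.02], np.float64(-0.0), 1)
```

View pics/s7c.png

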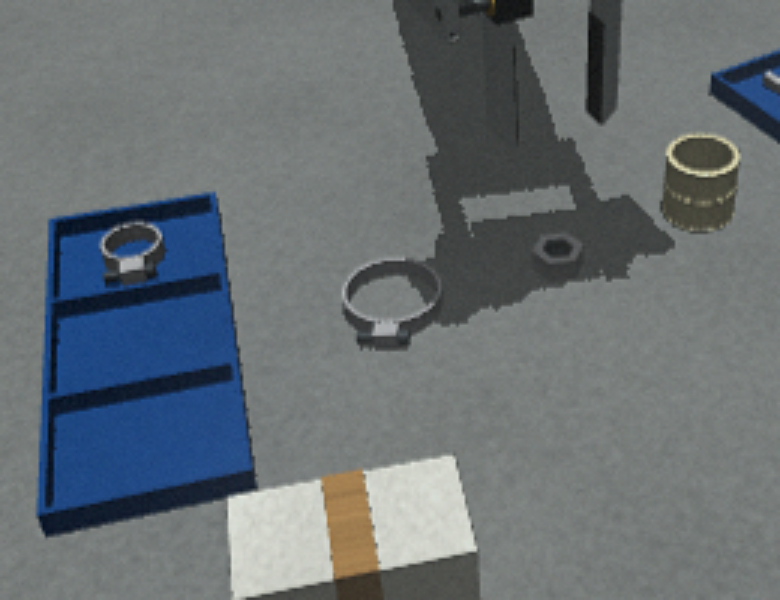

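The small clamp lies flat in the near end pocket (crop 133,250). Now the small nut (557,250).

{"fn": "step_arm", "kwargs": {"linear": [[-0.02,0.03,0.4],[-0.02,0.03,0.7],[-0.02,0.03,0.9],[-0.02,0.03,1],[-0.02,0.03,1]], "spin": [0,0,0,0,0]}}

```text
t: 22.0
eef_pos: [0.5549, -0.0063, 0.01]
orientation: [[-0.999, -0.052, -0.005], [-0.052, 0.999, 0.001], [0.005, 0.001, -1.0]]
ft_force: [-0.4, -0.7, 0.8]
width: 0.597
finger_force: 0.0
```

{"fn": "step_arm", "kwargs": {"linear": [[0,0,0.06],[0,0,0.06],[0,0,0.06],[0,0,0.06]], "spin": [0,0,0,0]}}

```text
t: 22.33
eef_pos: [0.5583, -0.0059, 0.0078]
orientation: [[-0.999, -0.053, 0.002], [-0.053, 0.999, -0.001], [-0.002, -0.001, -1.0]]
ft_force: [0.7, -0.0, 0.3]
width: 0.605
finger_force: 0.0
```

{"fn": "step_arm", "kwargs": {"linear": [[0,0,0.01],[0,0,0.01],[0,0,0.01],[0,0,0.01],[0,0,0.01]], "spin": [0,0,0,0,0], "gripper": 1, "grip_force": 25}}

```text
t: 22.75
eef_pos: [0.5574, -0.0056, 0.0056]
orientation: [[-0.999, -0.053, 0.0], [-0.053, 0.999, 0.0], [-0.0, -0.0, -1.0]]
ft_force: [0.9, -0.2, 1.1]
width: 0.334
finger_force: 23.7
```

{"fn": "step_arm", "kwargs": {"linear": [[0,0,0],[0,0,0],[0,0,0],[0,0,0],[0,0,0]], "spin": [0,0,0,0,0]}}

```text
t: 23.17
eef_pos: [0.5573, -0.0056, 0.0056]
orientation: [[-0.999, -0.053, 0.0], [-0.053, 0.999, 0.0], [-0.0, 0.0, -1.0]]
ft_force: [-1.5, 0.1, 2.5]
width: 0.336
finger_force: 23.7
```

{"fn": "step_arm", "kwargs": {"linear": [[0,0,-0.3],[0,0,-0.6],[0,0,-1],[0,0,-1],[0,0,-1]], "spin": [0,0,0,0,0]}}

```text
t: 23.58
eef_pos: [0.5591, -0.0061, 0.1079]
orientation: [[-0.999, -0.053, 0.005], [-0.053, 0.999, -0.001], [-0.005, -0.002, -1.0]]
ft_force: [-0.0, 0.5, -1.2]
width: 0.333
finger_force: 23.8
```

```bash
python3 plan.py 607,-284,107,82 607,-284,11,82 
```

```text
23.5833 [ 0.5591 -0.0061  0.1079] 0.333
607,-284,107,82
   ([-0.12, -1.0, 0.0], np.float64(0.123), 3)
   ([-0.32, -1.0, 0.01], np.float64(-0.0), 3)
   ([-0.23, -0.73, -0.0], np.float64(-0.0), 3)
607,-284,11,82
   ([0.0, 0.0, 0.96], np.float64(-0.0), 3)
```

{"fn": "step_arm", "kwargs": {"linear": [[-0.12,-1,0],[-0.12,-1,0],[-0.12,-1,0],[-0.12,-1,0]], "spin": [0.123,0.123,0.123,0.123]}}

```text
t: 23.92
eef_pos: [0.5739, -0.1079, 0.1034]
orientation: [[-0.99, 0.144, -0.002], [0.144, 0.99, 0.0], [0.002, -0.0, -1.0]]
ft_force: [0.1, 0.4, -0.9]
width: 0.333
finger_force: 23.8
```

{"fn": "step_arm", "kwargs": {"linear": [[-0.32,-1,0],[-0.32,-1,0],[-0.32,-1,0],[-0.32,-1,0]], "spin": [0,0,0,0]}}

```text
t: 24.25
eef_pos: [0.5918, -0.2111, 0.1037]
orientation: [[-0.99, 0.143, -0.002], [0.143, 0.99, 0.0], [0.002, 0.0, -1.0]]
ft_force: [0.6, -0.3, -0.7]
width: 0.332
finger_force: 23.8
```

{"fn": "step_arm", "kwargs": {"linear": [[-0.23,-0.73,0],[-0.23,-0.73,0],[-0.23,-0.73,0],[-0.23,-0.73,0],[-0.23,-0.73,0]], "spin": [0,0,0,0,0]}}

```text
t: 24.67
eef_pos: [0.6041, -0.2815, 0.1038]
orientation: [[-0.99, 0.139, -0.002], [0.139, 0.99, 0.002], [0.003, 0.002, -1.0]]
ft_force: [0.0, 0.6, -0.6]
width: 0.332
finger_force: 23.8
```

```bash
python3 plan.py 607,-284,11,82 607,-284,110,82 543,112,110,97; python3 -c "
from h import *
snap('scene','s8.png');cv2.imwrite('pics/s8c.png',cv2.resize(cv2.imread('pics/s8.png')[120:320,80:300],None,fx=2.5,fy=2.5))"
```

```text
24.6667 [ 0.6041 -0.2815  0.1038] 0.332
607,-284,11,82
   ([-0.03, -0.02, 0.93], np.float64(0.0), 3)
607,-284,110,82
   ([0.0, 0.0, -0.99], np.float64(-0.0), 3)
543,112,110,97
   ([0.31, 1.0, 0.0], np.float64(-0.167), 3)
   ([0.04, 1.0, 0.0], np.float64(0.0), 3)
   ([0.04, 1.0, 0.0], np.float64(0.0), 3)
   ([0.03, 0.96, 0.0], np.float64(0.0), 3)
```

View pics/s8c.png

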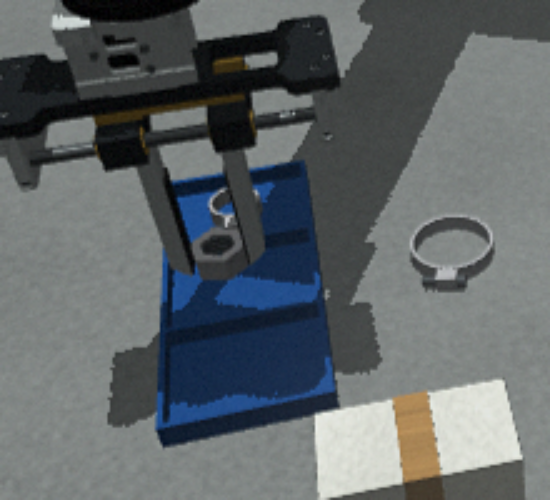

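The small nut is level over the far end pocket (nut at crop 217,248, in the air), clear of the carton.

{"fn": "step_arm", "kwargs": {"linear": [[-0.03,-0.02,0.35],[-0.03,-0.02,0.65],[-0.03,-0.02,0.85],[-0.03,-0.02,0.93],[-0.03,-0.02,0.93]], "spin": [0,0,0,0,0]}}

```text
t: 25.13
eef_pos: [0.6067, -0.2837, 0.0108]
orientation: [[-0.99, 0.138, -0.003], [0.138, 0.99, 0.002], [0.003, 0.002, -1.0]]
ft_force: [0.7, -0.4, 0.1]
width: 0.329
finger_force: 24.4
```

{"fn": "step_arm", "kwargs": {"linear": [[0,0,0],[0,0,0],[0,0,0],[0,0,0]], "spin": [0,0,0,0], "gripper": 0.5}}

```text
t: 25.47
eef_pos: [0.6082, -0.2865, 0.0136]
orientation: [[-0.99, 0.139, 0.002], [0.139, 0.99, -0.001], [-0.002, -0.001, -1.0]]
ft_force: [-0.1, 0.5, 0.0]
width: 0.501
finger_force: 0.0
```

{"fn": "step_arm", "kwargs": {"linear": [[0,0,-0.3],[0,0,-0.6],[0,0,-0.99],[0,0,-0.99],[0,0,-0.99]], "spin": [0,0,0,0,0]}}

```text
t: 25.88
eef_pos: [0.6096, -0.2876, 0.1156]
orientation: [[-0.99, 0.14, 0.006], [0.14, 0.99, -0.004], [-0.007, -0.003, -1.0]]
ft_force: [-0.3, 0.4, -1.0]
width: 0.5
finger_force: 0.0
```

{"fn": "step_arm", "kwargs": {"linear": [[0.31,1,0],[0.31,1,0],[0.31,1,0],[0.31,1,0]], "spin": [-0.167,-0.167,-0.167,-0.167], "gripper": 0.1}}

```text
t: 26.22
eef_pos: [0.5889, -0.1783, 0.1094]
orientation: [[-0.992, -0.126, -0.004], [-0.126, 0.992, 0.003], [0.004, 0.003, -1.0]]
ft_force: [0.3, -0.4, -0.7]
width: 0.743
finger_force: 0.0
```

{"fn": "step_arm", "kwargs": {"linear": [[0.04,1,0],[0.04,1,0],[0.04,1,0],[0.04,1,0]], "spin": [0,0,0,0]}}

```text
t: 26.55
eef_pos: [0.5734, -0.0814, 0.1101]
orientation: [[-0.992, -0.125, -0.002], [-0.125, 0.992, 0.001], [0.002, 0.002, -1.0]]
ft_force: [1.2, 0.4, -0.8]
width: 0.9
finger_force: 0.0
```

{"fn": "step_arm", "kwargs": {"linear": [[0.04,1,0],[0.04,1,0],[0.04,1,0],[0.04,1,0]], "spin": [0,0,0,0]}}

```text
t: 26.88
eef_pos: [0.5579, 0.0162, 0.1106]
orientation: [[-0.992, -0.124, -0.001], [-0.124, 0.992, 0.0], [0.001, 0.001, -1.0]]
ft_force: [-0.4, 0.1, -0.2]
width: 0.901
finger_force: 0.0
```

{"fn": "step_arm", "kwargs": {"linear": [[0.03,0.96,0],[0.03,0.96,0],[0.03,0.96,0],[0.03,0.96,0],[0.03,0.96,0]], "spin": [0,0,0,0,0]}}

```text
t: 27.3
eef_pos: [0.5445, 0.1082, 0.1112]
orientation: [[-0.993, -0.122, -0.0], [-0.122, 0.993, -0.001], [0.0, -0.001, -1.0]]
ft_force: [0.3, -0.5, 0.3]
width: 0.898
finger_force: 0.0
```

```bash
python3 plan.py 543,110,15,97; python3 -c "
from h import *
snap('scene','s9.png');cv2.imwrite('pics/s9c.png',cv2.resize(cv2.imread('pics/s9.png')[120:320,130:430],None,fx=2.5,fy=2.5))"
```

```text
27.3 [0.5445 0.1082 0.1112] 0.898
543,110,15,97
   ([0.01, 0.02, 0.96], np.float64(0.0), 3)
```

View pics/s9c.png

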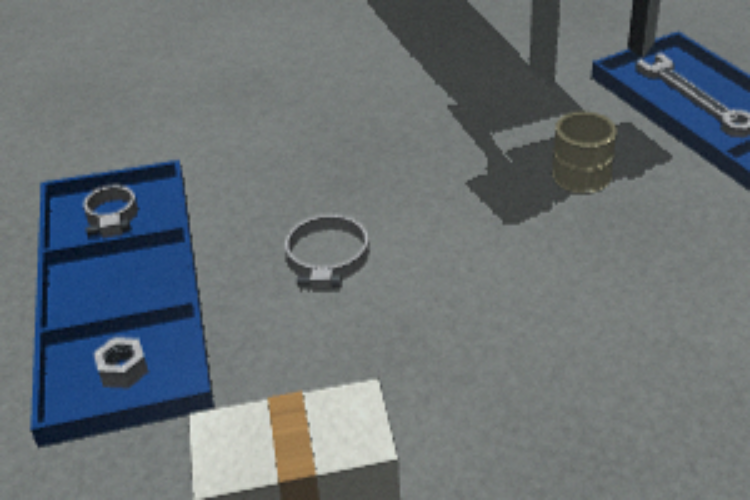

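The small nut is in the far end pocket (crop 120,357), flat. Now the coupling (585,150).

{"fn": "step_arm", "kwargs": {"linear": [[0.01,0.02,0.4],[0.01,0.02,0.7],[0.01,0.02,0.9],[0.01,0.02,0.97],[0.01,0.02,0.97]], "spin": [0,0,0,0,0]}}

```text
t: 27.77
eef_pos: [0.5415, 0.1097, 0.0125]
orientation: [[-0.993, -0.12, -0.004], [-0.12, 0.993, -0.0], [0.004, 0.0, -1.0]]
ft_force: [-0.2, 0.1, -0.3]
width: 0.897
finger_force: 0.0
```

{"fn": "step_arm", "kwargs": {"linear": [[0,0,0],[0,0,0],[0,0,0],[0,0,0],[0,0,0]], "spin": [0,0,0,0,0], "gripper": 1, "grip_force": 18}}

```text
t: 28.18
eef_pos: [0.5433, 0.1115, 0.0155]
orientation: [[-0.993, -0.122, 0.002], [-0.122, 0.993, -0.0], [-0.002, -0.0, -1.0]]
ft_force: [0.0, 0.4, -0.6]
width: 0.582
finger_force: 0.0
```

{"fn": "step_arm", "kwargs": {"linear": [[0,0,0],[0,0,0],[0,0,0],[0,0,0],[0,0,0]], "spin": [0,0,0,0,0]}}

```text
t: 28.6
eef_pos: [0.5432, 0.1115, 0.0152]
orientation: [[-0.993, -0.122, 0.001], [-0.122, 0.993, -0.0], [-0.001, -0.0, -1.0]]
ft_force: [-1.0, -0.0, 5.2]
width: 0.534
finger_force: 18.0
```

{"fn": "step_arm", "kwargs": {"linear": [[0,0,-0.3],[0,0,-0.6],[0,0,-1],[0,0,-1],[0,0,-1]], "spin": [0,0,0,0,0]}}

```text
t: 29.02
eef_pos: [0.5442, 0.1115, 0.1167]
orientation: [[-0.992, -0.122, 0.005], [-0.122, 0.993, 0.0], [-0.005, -0.001, -1.0]]
ft_force: [0.1, -0.6, -1.3]
width: 0.534
finger_force: 18.0
```

```bash
python3 plan.py 522,-272,120,82
```

```text
29.0167 [0.5442 0.1115 0.1167] 0.534
522,-272,120,82
   ([0.18, -1.0, -0.01], np.float64(0.167), 3)
   ([-0.08, -1.0, -0.01], np.float64(-0.0), 3)
   ([-0.08, -1.0, -0.01], np.float64(-0.0), 3)
   ([-0.07, -0.82, -0.0], np.float64(-0.0), 3)
```

{"fn": "step_arm", "kwargs": {"linear": [[0.18,-1,-0.01],[0.18,-1,-0.01],[0.18,-1,-0.01],[0.18,-1,-0.01]], "spin": [0.167,0.167,0.167,0.167]}}

```text
t: 29.35
eef_pos: [0.5354, 0.0072, 0.1132]
orientation: [[-0.99, 0.144, -0.004], [0.144, 0.99, 0.0], [0.004, -0.0, -1.0]]
ft_force: [-0.4, 0.6, -0.9]
width: 0.536
finger_force: 18.0
```

{"fn": "step_arm", "kwargs": {"linear": [[-0.08,-1,0],[-0.08,-1,0],[-0.08,-1,0],[-0.08,-1,0]], "spin": [0,0,0,0]}}

```text
t: 29.68
eef_pos: [0.5299, -0.0921, 0.1137]
orientation: [[-0.99, 0.143, -0.003], [0.143, 0.99, 0.001], [0.003, 0.0, -1.0]]
ft_force: [-0.4, 0.5, -1.1]
width: 0.533
finger_force: 18.0
```

{"fn": "step_arm", "kwargs": {"linear": [[-0.08,-1,0],[-0.08,-1,0],[-0.08,-1,0],[-0.08,-1,0]], "spin": [0,0,0,0]}}

```text
t: 30.02
eef_pos: [0.5244, -0.1915, 0.1142]
orientation: [[-0.99, 0.142, -0.001], [0.142, 0.99, 0.001], [0.002, 0.001, -1.0]]
ft_force: [0.9, 0.6, -0.3]
width: 0.535
finger_force: 18.0
```

{"fn": "step_arm", "kwargs": {"linear": [[-0.07,-0.82,0],[-0.07,-0.82,0],[-0.07,-0.82,0],[-0.07,-0.82,0],[-0.07,-0.82,0]], "spin": [0,0,0,0,0]}}

```text
t: 30.43
eef_pos: [0.5203, -0.2701, 0.1143]
orientation: [[-0.99, 0.138, -0.002], [0.138, 0.99, 0.002], [0.002, 0.002, -1.0]]
ft_force: [-0.6, -0.2, -0.7]
width: 0.533
finger_force: 18.0
```

```bash
python3 plan.py 522,-272,21,82; python3 -c "
from h import *
snap('scene','s10.png');cv2.imwrite('pics/s10c.png',cv2.resize(cv2.imread('pics/s10.png')[120:320,80:300],None,fx=2.5,fy=2.5))"
```

```text
30.4333 [ 0.5203 -0.2701  0.1143] 0.533
522,-272,21,82
   ([-0.02, -0.02, 0.93], np.float64(0.001), 3)
```

View pics/s10c.png

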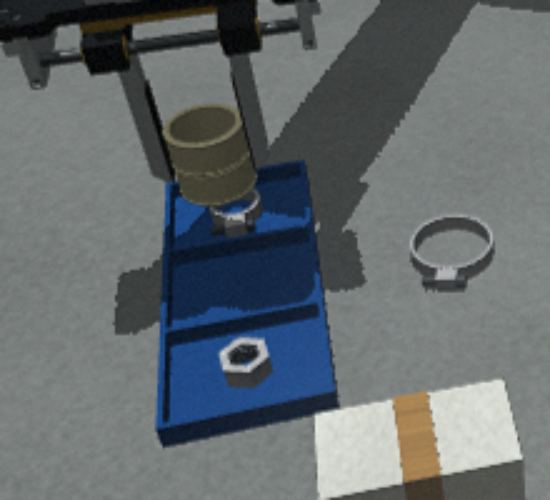

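The coupling is held upright over the middle pocket (crop 210,155, in the air). Lowering it.

{"fn": "step_arm", "kwargs": {"linear": [[-0.02,-0.02,0.35],[-0.02,-0.02,0.65],[-0.02,-0.02,0.85],[-0.02,-0.02,0.93],[-0.02,-0.02,0.93]], "spin": [0,0,0,0,0]}}

```text
t: 30.9
eef_pos: [0.5212, -0.2719, 0.0206]
orientation: [[-0.99, 0.138, -0.003], [0.138, 0.99, 0.003], [0.004, 0.003, -1.0]]
ft_force: [0.3, 0.2, -1.0]
width: 0.535
finger_force: 18.0
```

{"fn": "step_arm", "kwargs": {"linear": [[0,0,0.03],[0,0,0.03],[0,0,0.03],[0,0,0.03]], "spin": [0,0,0,0]}}

```text
t: 31.23
eef_pos: [0.5227, -0.275, 0.0204]
orientation: [[-0.99, 0.139, 0.001], [0.139, 0.99, -0.001], [-0.002, -0.001, -1.0]]
ft_force: [0.4, -0.0, -0.3]
width: 0.532
finger_force: 18.0
```

{"fn": "step_arm", "kwargs": {"linear": [[0,0,0],[0,0,0],[0,0,0],[0,0,0],[0,0,0]], "spin": [0,0,0,0,0], "gripper": 0.36}}

```text
t: 31.65
eef_pos: [0.5221, -0.2749, 0.0196]
orientation: [[-0.99, 0.14, 0.0], [0.14, 0.99, -0.0], [-0.0, -0.0, -1.0]]
ft_force: [0.4, 0.2, -0.7]
width: 0.638
finger_force: 0.0
```

{"fn": "step_arm", "kwargs": {"linear": [[0,0,-0.2],[0,0,-0.5],[0,0,-0.9],[0,0,-1],[0,0,-1]], "spin": [0,0,0,0,0]}}

```text
t: 32.07
eef_pos: [0.5244, -0.2766, 0.1239]
orientation: [[-0.99, 0.14, 0.007], [0.139, 0.99, -0.005], [-0.007, -0.004, -1.0]]
ft_force: [-0.1, -0.6, -0.1]
width: 0.64
finger_force: 0.0
```

{"fn": "step_arm", "kwargs": {"linear": [[0.8,0.8,-0.5],[0.8,0.8,-0.5],[0.8,0.8,-0.5],[0.8,0.8,-0.5],[0.8,0.8,-0.5]], "spin": [0,0,0,0,0]}}

```text
t: 32.48
eef_pos: [0.4532, -0.1832, 0.1689]
orientation: [[-0.99, 0.138, 0.0], [0.138, 0.99, -0.0], [-0.0, -0.0, -1.0]]
ft_force: [0.3, -0.6, 0.1]
width: 0.639
finger_force: 0.0
```

```bash
python3 -c "
from h import *
snap('scene','s11.png');cv2.imwrite('pics/s11c.png',cv2.resize(cv2.imread('pics/s11.png')[100:350,120:520],None,fx=2,fy=2))"
```

```text
(no output)
```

View pics/s11c.png

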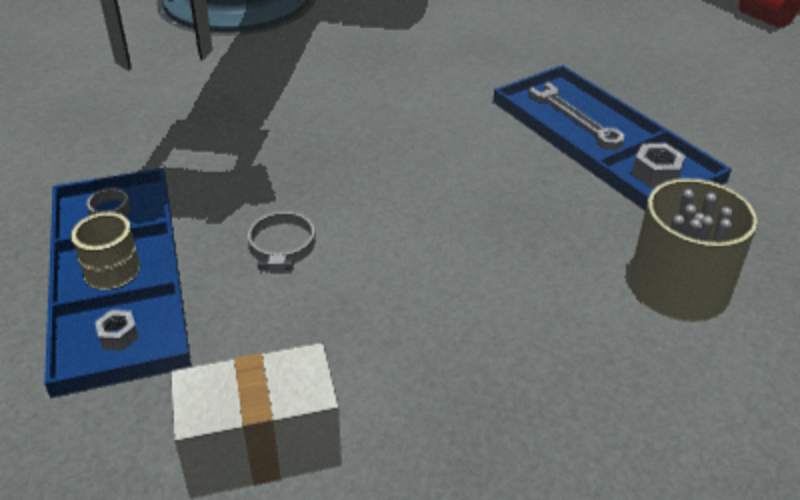

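All five pieces are in their pockets: coupling upright (crop 105,250), clamp (108,203), small nut (116,327), spanner (577,115) and large nut (660,160). The large clamp, carton and bin haven't moved, and the arm is clear.

```bash
python3 -c "
from plant import robot
print(robot.finish_job())"
```

```text
the job is handed in; nothing more can be done
None
```

I filled both trays as ordered and handed the job in at about 32.5 s; the last camera image shows all five pieces in their pockets and the large clamp, carton and bin unmoved, but no verdict came back.

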